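# Slide the carton into its labelling nest

## Task

A small brown carton lies in one of the two lanes of the wooden packing board on the bench. Without lifting it, slide it along its lane towards the board's closed end until it drops into the sunken nest there and lies flat on the nest's floor. Leave the folding hex-key set in the other lane where it is.

Things in the scene. Friction and masses are not known exactly. Their poses are not given: they have to be found in the camera images.
- carton_center (a point): Centre of the small plain brown cardboard carton, 52 x 88 x 22 mm (x, y, z; about 40 to 85 g), half-way up (11 mm above its underside). It lies flat, its long side (its own y) along a lane of the packing board, turned at most about 4 degrees from it. Either lane may hold it.
- packing_board: Fixed plywood board, 154 x 320 mm, origin at the centre of its underside on the bench. Two lanes, each 62 mm wide, run along its y, centred at x = -36 and +36 mm, bounded by 10 mm rails (x = -72, 0, +72) whose tops are 30 mm above the bench. The deck, 18 mm above the bench, runs from y = -160 (open end) to y = +46 mm, where each lane drops straight into its nest.
- nests (a point): Point midway between the two nests (36 mm either side along the board's x), 6 mm above the bench at floor level, at board y = +98 mm. Each nest is a grey-lined pocket 62 x 104 mm, 12 mm below the deck, from board y = +46 to +150 mm, closed there by a wall as high as the rails. A seated carton stands 10 mm above the deck, with 16 mm of play lengthways, 10 mm across.
- hex_keys_center (a point): Centre, half-way up, of a red folding hex-key set, 33 x 88 x 22 mm, lying lengthways in the other lane. To be left alone.
Mind the look-alikes: they are no part of the job. Of the things like the part that bears carton_center, leave any that is black or red; of the rest the smaller one is meant.

How it is judged (in metres and radians):
At the end, for the whole second after the job is handed in: The carton rests in the nest at the end of its lane: its centre within 16 mm of the nest's centre along the lane, less than 21 mm above the bench (17 mm when flat on the nest's floor; 29 mm on the deck), tilted less than 5 degrees, and still (y of carton_center in the frame of packing_board between 0.082 and 0.114 m and z of carton_center in the frame of packing_board below 0.021 m and x of carton_center in the frame of packing_board between -0.077 and 0.077 m and angle between carton_center's own z axis and vertical below 0.09 rad and linear speed of carton below 0.02 m/s); the robot touches nothing.
It fails at once if the carton is lifted more than 12 mm off the deck (its centre over 41 mm above the bench) (height (world z) of carton_center above 0.041 m).
It fails at once if the hex-key set is moved more than 15 mm (distance of hex_keys_center from where it was at the start of the episode above 0.015 m).
It also fails if it takes over 32 s, if anything falls off the work surface, if the arm or the gripper's body presses on something with over 40 N, if the wrist force passes 120 N, or if a joint passes its speed limit or range.

## Robot

A 6-joint arm with a two-finger parallel gripper is mounted at the origin on a cart in front of the work surface, level with it; the furniture and walls round the work are solid. World frame = base frame: x ahead of the robot, y to its left, z up, the work surface at z = 0. Lengths are in mm, angles in rad, forces in N, time in s.
With the tool pointing down it reaches from about 150 to 775 mm from the base axis. Payload 6.1 kg.
Tool frame: the origin (TCP) lies midway between the tips of the shut fingers; the grasp point (between the pads) lies 19 mm behind it; z points along the fingers, y is the line along which they close (so a half turn about z gives the same grasp; the last joint's range is limited). The gripper opens to 85 mm and grips with 20 to 120 N. Pads are 22 mm wide; open, the fingers measure 114 mm over their backs; the gripper's body (76 mm by 85 mm) begins 54 mm behind the grasp point. The pads swing forward as they close: fully open they stand 13 mm farther back than shut.
Start: joints at [-1.26, 0.126, -0.04, 1.405, 0, 1.571], TCP at [160.549, -499.832, 231.295] pointing down, gripper open.
Joint ranges: [-2.72, 2.72], [-0.95, 1.95], [-1.27, 1.35], [-1.78, 2.02], [-1.46, 1.47], [-3.14, 3.14]. Speed limits (rad/s): [2.39, 2.39, 3.01, 3.14, 3.14, 3.14].

## Interface

Orientations are given as a rotation vector (axis times angle).
In Python, from station import robot gives the robot as it stands. Calls block until the motion is done:
- robot.reach(position, orientation): joint-space move of the TCP to a pose.
- robot.servo_line(position, v=150, rotation=None, guard=None): straight line of the TCP; rotation=None keeps the orientation; v is the mean speed in mm/s. With guard (N) it stops when the force on the tool has changed by that much, and returns True; else False.
- robot.movej(angles): joint-space move.
- robot.set_gripper(opening, effort=None): finger opening in mm; effort is the grip in N (None keeps the last); returns when the fingers have stopped.
- robot.pause(seconds).
- robot.inverse_kinematics(position, orientation): joint angles nearest the present ones, or None.
- robot.capture(name): name is "side" or "top" or "wrist"; returns a dict with "pixels" (400x640x3 uint8, blue, green, red), "depth" (400x640 float32, mm along the optical axis (not along the pixel's ray), 0 where there is no reading), "K" (3x3 intrinsics, pixels), "rvec" (rotation vector, rad) and "tvec" (3), from world to camera coordinates, as OpenCV has them; the wrist camera has in their place "mount" (4x4, takes a point from camera to tool coordinates, whose origin is the TCP and whose axes are the flange's). Camera axes: x right, y down, z forward; pixel columns grow to the right and rows downward; lengths in mm; the calibration is good to about 2 mm. A picture is of the moment at which its call begins: read the wrist's pose just before it.
A pose or a line that the arm cannot do raises robot.PlanningError and nothing moves.
- robot.close_job(): hands the job in; it is judged then, once.
Readings, each from a call of its own:
- robot.read_clock(): time.
- robot.read_joint_pos(): joint angles.
- robot.read_qd(): joint speeds.
- robot.read_tau(): joint torques, N m.
- robot.read_tool_pos(): TCP position.
- robot.read_tcp_rot(): TCP orientation.
- robot.read_wrist_force(): force on the tool from outside, world axes, zero at the start.
- robot.read_torque(): the same for the moment, N m.
- robot.read_width(): finger opening in mm.
- robot.read_finger_force(): force on a finger pad.
Only numpy, scipy, OpenCV 4.12 (cv2) and the standard library are available. Lean on these libraries where they do the work, as an engineer would, in place of code of your own. Each camera call takes 0.05 s, during which the arm holds its last target. There are 200 camera calls.

## Working session

There is one attempt and no reset: what is moved stays moved. The work goes in short steps, each a Python script; the robot and the scene stay as the last script left them, time stands still between calls to the robot, and variables do not carry over. Pictures are saved under pics/ and viewed, at most 10 in all, crops included, and the job is handed in when it is done.

```bash
mkdir -p pics; ls; cat > h.py <<'E'
import numpy as np, cv2
from station import robot
def save(n,f):
    c=robot.capture(n); cv2.imwrite(f'pics/{f}.png',c['pixels']); np.savez(f'{f}.npz',**c); return c
def cast(c,uv,z):
    R=cv2.Rodrigues(np.array(c['rvec'],float))[0]; t=np.array(c['tvec'],float).reshape(3)
    uv=np.atleast_2d(uv).astype(float)
    d=np.c_[uv,np.ones(len(uv))]@np.linalg.inv(c['K']).T@R
    o=-R.T@t
    return o+d*((z-o[2])/d[:,2])[:,None]
def cloud(c):
    R=cv2.Rodrigues(np.array(c['rvec'],float))[0]; t=np.array(c['tvec'],float).reshape(3)
    v,u=np.mgrid[:400,:640]; p=np.stack([u,v,np.ones_like(u)],-1)@np.linalg.inv(c['K']).T*c['depth'][...,None]
    return (p-t)@R
E
python3 - <<'E'
from h import *
for n in('top','side'):
    c=save(n,n+'0'); print(n,c['K'].tolist(),c['rvec'],c['tvec'])
print(robot.read_clock(),robot.read_tcp_rot())
E
```

```text
pics
top [[474.1043733559495, 0.0, 315.5329460406064], [0.0, 474.1043733559495, 201.0906617185028], [0.0, 0.0, 1.0]] [ 2.13913736 -2.11316925  0.22131147] [ -43.43161373  514.00106599 1012.07697688]
side [[414.6836963828621, 0.0, 311.62034773774417], [0.0, 414.6836963828621, 196.87070807592582], [0.0, 0.0, 1.0]] [ 0.57590792 -2.34390058  1.55087446] [451.46595003 152.91265474 713.47702316]
0.1 [-3.10233311e+00 -4.85891064e-01  3.45200021e-04]
```

View pics/top0.png

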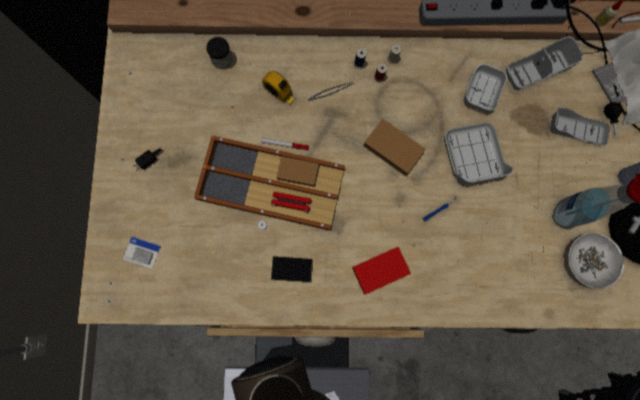

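View pics/side0.png

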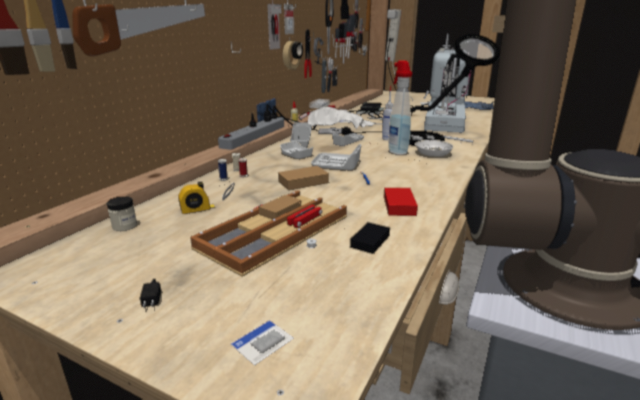

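The top view shows these candidates:
- Brown carton in the board's upper lane at (298,170).
- Larger brown carton on the bench at (394,147).
- Black box at (292,269).
- Red box at (381,270).

I choose the one in the lane at (298,170), since it is the smaller brown one and lies in a lane. The nests are grey and on the left. The hex keys are at (291,202). I'll check the choice in a crop and measure.

```bash
python3 - <<'E'
import numpy as np,cv2
import h
c=dict(np.load('top0.npz')); im=c['pixels']; P=h.cloud(c)
cv2.imwrite('pics/crop0.png',cv2.resize(im[125:240,185:360],None,fx=4.4,fy=4.4,interpolation=cv2.INTER_CUBIC))
for n,(u,v) in dict(carton=(298,170),big=(394,147),hex=(291,202),nestL=(235,157),nestR=(225,187),deck=(265,165),deck2=(262,197)).items():
    print(n,im[v,u],cv2.cvtColor(im[v:v+1,u:u+1],cv2.COLOR_BGR2HSV)[0,0],P[v,u].round(1),h.cast(c,(u,v),18).round(1))
hsv=cv2.cvtColor(im,cv2.COLOR_BGR2HSV)
for v in range(140,200,4): print(v,hsv[v,298],P[v,298].round(0))
E
```

```text
carton [ 46  77 106] [ 16 144 106] [588.8   3.7  38.8] [[594.3   4.2  18. ]]
big [ 48  76 105] [ 15 138 105] [ 650.3 -220.    29.1] [[ 653.9 -222.    18. ]]
hex [21 21 75] [  0 184  75] [514.8  18.4  34.2] [[517.9  19.   18. ]]
nestL [66 63 63] [120  12  66] [627.  154.4   6.2] [[623.6 152.5  18. ]]
nestR [66 62 62] [120  15  66] [553.2 174.2   8.7] [[551.2 172.5  18. ]]
deck [ 69 116 142] [ 19 131 142] [604.7  81.4  20.1] [[605.2  81.6  18. ]]
deck2 [ 79 122 151] [ 18 122 151] [528.4  86.   19.6] [[528.7  86.2  18. ]]
140 [ 19  83 145] [673.   6.   1.]
144 [  3 187 109] [660.   6.  11.]
148 [  4 168  82] [650.   5.  11.]
152 [ 18  80 141] [643.   5.   3.]
156 [ 12 179 100] [623.   4.  34.]
160 [ 14 141 101] [612.   4.  40.]
164 [ 15 145 109] [603.   4.  38.]
168 [ 16 152 106] [593.   4.  42.]
172 [ 16 149 106] [584.   4.  41.]
176 [ 16 143 107] [574.   3.  40.]
180 [ 16 142 104] [566.   3.  37.]
184 [ 17 133 107] [560.   4.  21.]
188 [ 13 189  97] [548.   3.  33.]
192 [ 19 126 125] [542.   3.  18.]
196 [  6 176 123] [528.   3.  37.]
```

View pics/crop0.png

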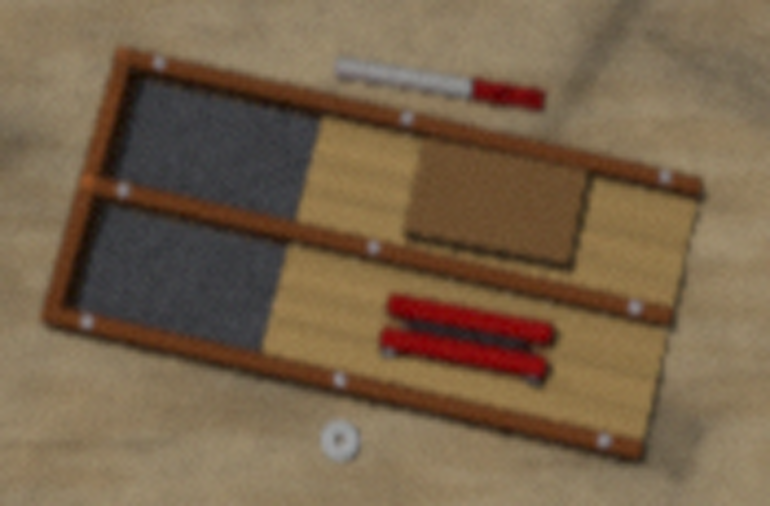

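The crop confirms it: a plain carton in the upper lane, hex keys in the lower one, nests to the left. Next I measure the board and carton corners.

```bash
python3 - <<'E'
import numpy as np,cv2
import h
c=dict(np.load('top0.npz')); n=np.linalg.norm
f=lambda L,z: h.cast(c,(np.array(L,float)+.5)/4.4-.5+[185,125],z)
B=f([(118,50),(705,183),(645,460),(45,322)],30)   # far-closed, far-open, near-open, near-closed
C=f([(420,138),(590,178),(571,267),(406,236)],40)
for q in(B,C): print(q.round(1).tolist(),[round(n(q[i]-q[(i+1)%4]),1) for i in range(4)],q.mean(0).round(1))
yb=(B[0]+B[3]-B[1]-B[2])[:2]; yb/=n(yb); xb=np.array([yb[1],-yb[0]])
o=B.mean(0)[:2]; print('yb',yb,np.arctan2(yb[1],yb[0]),'o',o)
g=lambda p:np.c_[(p[:,:2]-o)@xb,(p[:,:2]-o)@yb].round(1).tolist()
print(g(B),g(C),'deck edge', g(f([(322,115),(297,220),(288,245),(263,352)],18)),'hex',g(f([(467,340)],40)))
E
```

```text
[[670.3, 207.7, 30.0], [601.8, -104.5, 30.0], [454.3, -73.5, 30.0], [522.3, 237.6, 30.0]] [np.float64(319.6), np.float64(150.7), np.float64(318.5), np.float64(150.9)] [562.2  66.8  30. ]
[[621.2, 45.5, 40.0], [600.9, -43.7, 40.0], [553.1, -34.3, 40.0], [568.4, 51.4, 40.0]] [np.float64(91.5), np.float64(48.7), np.float64(87.1), np.float64(53.2)] [585.9   4.8  40. ]
yb [0.21380852 0.97687559] 1.3553243411277007 o [562.18151939  66.82345717]
[[75.5, 160.7], [75.4, -158.9], [-75.4, -160.1], [-75.5, 158.3]] [[62.2, -8.2], [61.4, -99.7], [12.7, -100.7], [9.3, -13.7]] deck edge [[68.7, 48.6], [9.6, 47.2], [-4.7, 48.4], [-63.4, 46.8]] hex [[-36.9, -57.3]]
```

The sizes (319 x 151, about 89 x 51), the deck edge (y≈47) and the lane (x≈36) all match the description. Now I go behind the carton with shut fingers, go down, and push.

```bash
cat >> h.py <<'E'
from scipy.spatial.transform import Rotation as Ro
yb=np.array([.2138,.9769]); xb=np.array([.9769,-.2138]); o=np.array([562.2,66.8])
def W(x,y,z): return [*(o+x*xb+y*yb),z]
def ori(s):
    Y=np.array([*(s*xb),0]); Z=np.array([0,0,-1.]); return Ro.from_matrix(np.c_[np.cross(Y,Z),Y,Z]).as_rotvec()
def rel():
    p=np.array(robot.read_tool_pos()); return ((p[:2]-o)@xb).round(1),((p[:2]-o)@yb).round(1),p[2].round(1)
E
python3 - <<'E'
from h import *
qs=[(robot.inverse_kinematics(W(36,-128,100),ori(s)),s) for s in(1,-1)]; print(qs)
s=min((q for q in qs if q[0] is not None),key=lambda q:abs(np.array(q[0])-robot.read_joint_pos()).max())[1]
robot.set_gripper(0)
robot.reach(W(36,-128,100),ori(s))
print(s,rel(),robot.read_clock())
print(robot.servo_line(W(36,-128,23),v=80,guard=8),rel())
save('top','top1'); c=save('side','side1')
cv2.imwrite('pics/side1c.png',cv2.resize(c['pixels'][160:290,170:370],None,fx=4,fy=4))
print(robot.read_clock(),robot.read_wrist_force())
E
```

```text
[(array([-1.15171854e-01,  2.47503186e-01, -1.80891835e-01,  1.14240131e+00,
        4.44089210e-16,  1.67108291e+00]), 1), (array([-0.11517185,  0.24750319, -0.18089183,  1.14240131,  0.        ,
       -1.47050974]), -1)]
1 (np.float64(36.2), np.float64(-128.9), np.float64(100.3)) 3.05
False (np.float64(36.5), np.float64(-128.0), np.float64(23.6))
4.2583 [-0.62679696  0.23723253 -1.07535307]
```

View pics/side1c.png

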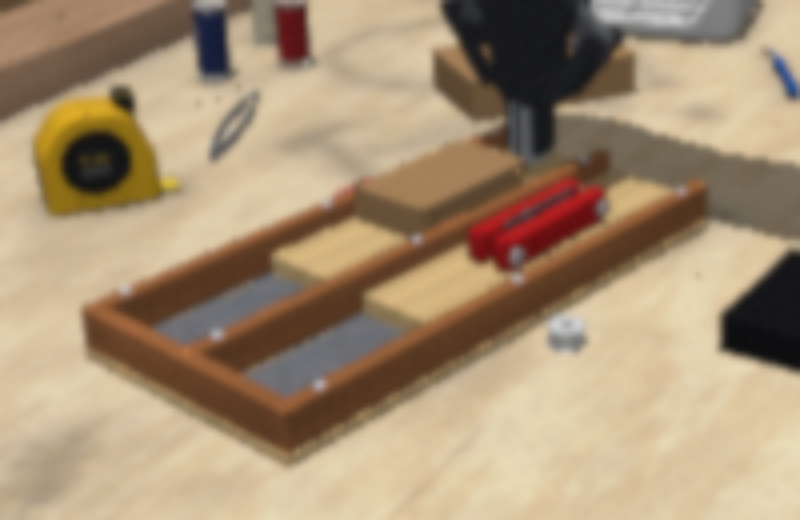

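The side crop shows the shut fingers in the carton's lane, at crop (530,140), just behind its open-end face, and clear of the hex keys. Now I push.

```bash
python3 - <<'E'
from h import *
print(robot.servo_line(W(36,0,23),v=60,guard=10),rel(),robot.read_wrist_force())
print(robot.servo_line(W(36,40,23),v=40,guard=10),rel(),robot.read_wrist_force())
robot.servo_line(W(36,0,23),v=80)
c=save('side','side2'); save('top','top2')
cv2.imwrite('pics/side2c.png',cv2.resize(c['pixels'][160:290,170:370],None,fx=4,fy=4))
print(robot.read_clock())
E
```

```text
False (np.float64(36.0), np.float64(-0.1), np.float64(23.0)) [ 0.11619195 -0.13576838 -0.48322448]
False (np.float64(36.0), np.float64(39.9), np.float64(23.0)) [-1.29164499  0.50252749  1.10913626]
8.4417
```

View pics/side2c.png

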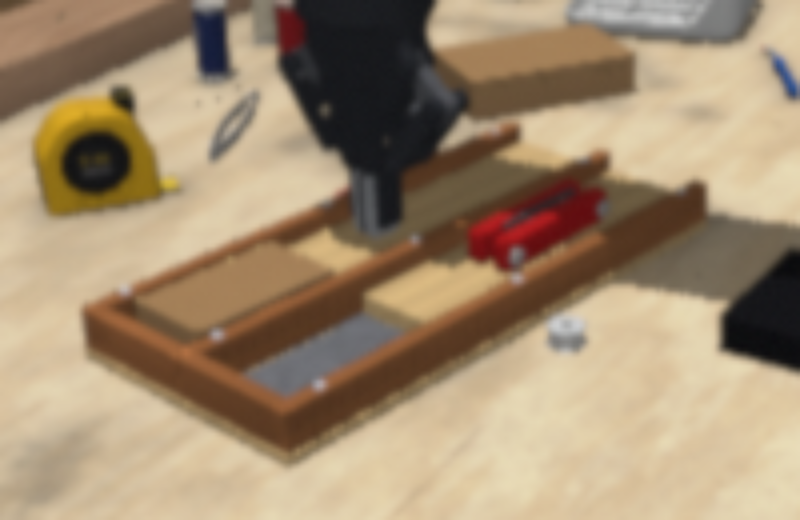

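The carton at crop (235,285) seems to lie in the nest, near rail height. I back off and check its height, tilt and position by depth.

```bash
python3 - <<'E'
from h import *
robot.servo_line(W(36,-20,120),v=120); robot.servo_line(W(36,-170,160),v=150)
c=save('top','top3'); P=cloud(c); hsv=cv2.cvtColor(c['pixels'],cv2.COLOR_BGR2HSV)
x=(P[...,:2]-o)@xb; y=(P[...,:2]-o)@yb
m=(x>14)&(x<58)&(y>35)&(y<148)
k=m&(hsv[...,1]>125)&(hsv[...,2]<118)
for a in range(35,148,8):
    b=m&(y>=a)&(y<a+8); print(a,np.median(P[b][:,2]).round(1),np.median(hsv[b],0))
print('carton',k.sum(),np.percentile(y[k],[1,99]),np.median(x[k]))
A=np.c_[x[k],y[k],np.ones(k.sum())]; print('tilt',np.linalg.lstsq(A,P[k][:,2],rcond=None)[0])
h=(hsv[...,1]>165)&((hsv[...,0]<3)|(hsv[...,0]>176))&(x<-15)&(x>-60)&(y>-120)&(y<20); 
c0=dict(np.load('top0.npz'));h0=cv2.cvtColor(c0['pixels'],cv2.COLOR_BGR2HSV); h0=(h0[...,1]>165)&((h0[...,0]<3)|(h0[...,0]>176))&(x<-15)&(x>-60)&(y>-120)&(y<20)
print('hex px',[np.argwhere(q).mean(0).round(2) for q in(h,h0)],robot.read_clock(),robot.read_wrist_force())
cv2.imwrite('pics/crop3.png',cv2.resize(c['pixels'][125:240,185:360],None,fx=4.4,fy=4.4,interpolation=cv2.INTER_CUBIC))
E
```

```text
35 18.3 [ 19. 120. 183.]
43 17.8 [ 18.  121.5 138.5]
51 27.1 [ 15. 141. 132.]
59 27.9 [ 15. 141. 135.]
67 28.0 [ 15. 141. 135.]
75 28.0 [ 15. 140. 136.]
83 28.4 [ 15. 140. 135.]
91 27.4 [ 15. 140. 135.]
99 27.3 [ 15.  140.5 136. ]
107 27.7 [ 15. 140. 135.]
115 27.7 [ 15. 141. 135.]
123 28.0 [ 15.5 140.  134.5]
131 28.2 [ 15. 136. 132.]
139 6.6 [12.5 32.5 85.5]
147 6.0 [116.5  13.5  71. ]
carton 67 [ 50.22688647 132.4969447 ] 15.797864240353134
tilt [-7.59683869e-02  2.16561310e-02  2.55176514e+01]
hex px [array([201.35, 290.89]), array([201.24, 290.63])] 10.65 [-0.04134353 -0.29787461  0.14964127]
```

View pics/crop3.png

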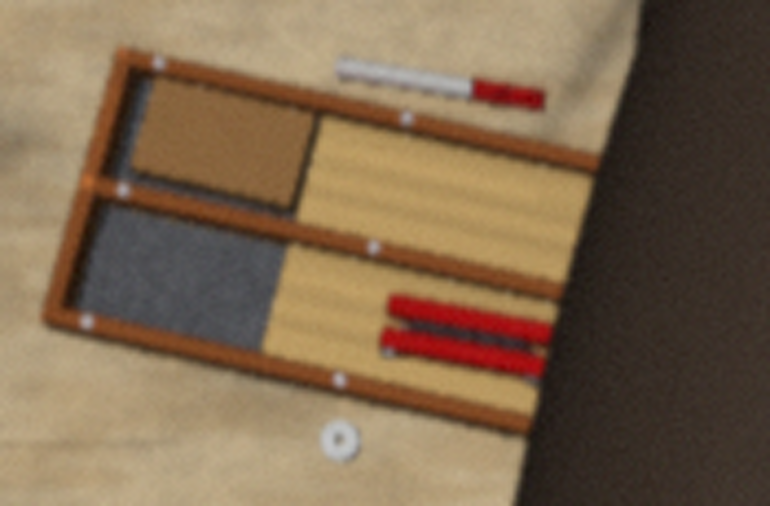

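The carton fills the nest at crop (225,145). Its top is level at 28 mm and it spans y≈50–138, so its centre is at about 94 mm. The hex keys have not moved and the gripper is clear, so I hand in.

```bash
python3 -c "
from station import robot
print(robot.close_job())"
```

```text
the job is handed in; nothing more can be done
None
```

The carton lies flat in the nest at the end of its lane, the hex keys are where they were, and the job was handed in after about 11 s on the robot's clock; the hand-in call returned no verdict.

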